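Unlatch the cream drill-accessory case

TASK

On the bench lie two steel accessory cases, each with a black T-handle sunk in its lid and a red release button beside it. On the cream case, push the red button so that the T-handle pops up, then turn the handle clockwise (seen from above) to its stop, about 75 degrees, so that the case is unlatched, and let go. Leave the blue case latched, with its handle down.

Things in the scene. Friction and masses are not known exactly. Their poses are not given: they have to be found in the camera images.
- cream_button_top (a point): Top centre of the cream case's red button, unpressed (point fixed to the case: 260 x 180 mm, flat lid top 100 mm above the bench). Cap 28 mm across, 8 mm proud of the lid; goes 7 mm straight down on a spring (5 N fully down), frees the handle at about 4 mm and springs back; the handle stays up. x axis: level, towards the handle's upright axis 85 mm away; z up.
- cream_bar (a point): Top centre of the cream case's black handle bar, on its turning axis; moves with it. Bar 100 mm long (x axis, at first pointing away from the button), 18 wide (y), 18 tall, on a 14 mm stem. Sunk: top 102 mm above the bench, in a close recess, cannot be gripped or turned. Once the button is pressed a spring (5 N) lifts it 32 mm at once: top at 134, underside 16 mm above the lid.
- cream_turn (a joint): Turn of the cream case's handle, rad: 0 latched (bar in line with the button), growing clockwise from above to a stop at 1.3 (unlatched). 0.1 N m friction; stays where left. It draws back by 16 mm a steel bolt on the lid (84 to 132 mm from the axis, on the side away from the button, 11 mm tall).
- blue_pop (a joint): Rise of the T-handle of the other case, the blue one, m: 0 sunk, 0.032 popped up. That case is alike in all but colour, and its button works too.

How it is judged:
By the outcome, as a careful person would: the job done as asked, in the order asked, and still so for the second after the job is handed in, with the robot touching nothing.
It also fails if it takes over 38 s, if anything falls off the work surface, if the arm or the gripper's body presses on something with over 40 N, if the wrist force passes 120 N, or if a joint passes its speed limit or range.

ROBOT

A 6-joint arm with a two-finger parallel gripper is mounted at the origin on the work surface. World frame = base frame: x ahead of the robot, y to its left, z up, the work surface at z = 0. Lengths are in mm, angles in rad, forces in N, time in s.
With the tool pointing down it reaches from about 275 to 1000 mm from the base axis. Payload 8.4 kg.
Tool frame: the origin (TCP) lies on the centre line of the jaws, within the pads' length; the fingertips stand r.tip_reach ahead of it and the grasp point (between the pads) lies 3 mm ahead of it (r.tip_reach is the distance from the TCP to the fingertips, in mm); z points along the fingers, y is the direction in which the jaws open and shut (so a half turn about z gives the same grasp; the last joint's range is limited). The gripper opens to 85 mm and grips with 20 to 120 N. Pads are 22 mm wide; open, the fingers measure 114 mm over their backs; the gripper's body (76 mm by 85 mm) begins 54 mm behind the grasp point. The pads swing forward as they close: fully open they stand 13 mm farther back than shut.
Start: joints at [-1.111, 0.353, 1.633, -0, 1.155, -0.002], TCP at [278.474, -559.536, 253.281] pointing down, gripper open.
Joint ranges: [-2.63, 2.63], [-0.92, 2.1], [0.06, 2.66], [-1.3, 4.44], [0, 2.69], [-3.02, 3.02]. Speed limits (rad/s): [2.22, 2.22, 2.79, 3.14, 3.14, 3.14].

INTERFACE

Orientations are given as [roll, pitch, yaw] about the fixed x, y, z axes, in that order (R = Rz(yaw) Ry(pitch) Rx(roll)).
In Python, from rig import sense, optics, r, nets gives the robot as it stands. The module is installed in compiled form; this text tells all that it offers.
- The arm moves only by the tool carry_out, never from a script. Its argument "increments" is a list that holds one entry, the list of rows, each a list of 6 numbers: the shift along the tool's x, y, z normalised to -1 to 1, where 1 is 40 cm, then the turn, a rotation vector about the tool's x, y, z normalised to -1 to 1, where 1 is 60 degrees. A call has 1 to 5 rows; each row is the pose to reach, as a shift and turn from the pose commanded when the call began, along the tool's axes at that moment; what a row does not reach only later rows make up. A row lasts 1/12 s, in which the tool goes at most 41.7 mm and 7.16 degrees, less where a joint would pass 70% of its speed; a pose out of reach is approached as far as the arm can. A call with a number of a shift or a turn outside -1 to 1 is refused whole. A call with a gripper value outside its range is refused whole. "hand" is the closure, from 0 (fully open) to 1 (shut), set as the call begins (left out, the last holds). The fingers move at their own pace and stop on an object; "squeeze" is the grip in N (left out, the last holds). Time passes only in rows, so rows that repeat a pose let the fingers close. It gives the time, the measured TCP pose, the force and the opening at its end, in the units of the state.
- sense(): the state, without advancing time (a new reading comes with each control period).
- optics.grab_frame(name): name is "side" or "top"; returns a dict with "img" (420x560x3 uint8, red, green, blue), "range_z" (420x560 float32, mm along the optical axis (not along the pixel's ray), 0 where there is no reading), "fov_y" (degrees; the focal length in pixels is half the picture's height over the tangent of half this angle, whatever the lens; pixels are square), "cx", "cy" (the principal point, pixels), "R" (3x3) and "t" (3): a world point X has camera coordinates R X + t. Camera axes: x right, y down, z forward; pixel columns grow to the right and rows downward; lengths in mm; the calibration is good to about 2 mm. A picture is of the moment at which its call begins.
- r.sign_off(): hands the job in, once; it reports no verdict.
Trained networks look in the newest picture that a camera, given by its name, has taken for a name from the list of things; names that differ only in an ending like _2 or _b are one class to them, and where a whole thing is asked for, a point or a joint stands for the part that bears it (a point fixed in the world has none). Each returns a list of dicts, best first, with "confidence" (0 to 1); they miss things now and then, are a little off and sometimes report something else, mostly with a low value. They report only what shows in the picture. A call takes as long as a camera call.
- nets.trace(target, camera): "mask" (420x560 bool, what is visible of it).
- nets.tip_of(target, camera): "point" ([x, y, z] in mm, in world coordinates, good to about 4 mm: a listed point, or the origin of a listed thing).
The state is a dict: "clock": time; "qpos": joint angles; "qvel": joint speeds; "joint_efforts": joint torques, N m; "eef_pos": TCP position; "tcp_rot": TCP orientation; "contact_force": force on the tool from outside, world axes, zero at the start; "wrist_torque": the same for the moment, N m; "opening": opening from 0.0 (shut) to 1.0 (fully open).
Only numpy, scipy, OpenCV 4.12 (cv2) and the standard library are available. Lean on these libraries where they do the work, as an engineer would, in place of code of your own. Each camera call takes 0.05 s, during which the arm holds its last target.

## Working session

There is one attempt and no reset: what is moved stays moved. The work goes in short steps, Python scripts to look and compute and a tool call to move; the robot and the scene stay as the last step left them, time stands still between calls to the robot, and variables do not carry over. Pictures are saved under pics/ and viewed, and the job is handed in when it is done.

Besides the shell and the picture viewer there is one more tool, called after "Call:" as a command line: name --argument value ..., lists and objects as JSON in quotes. carry_out: Moves the arm, as the interface text tells. Its arguments: {"type":"object","properties":{"increments":{"type":"array","items":{"type":"array","items":{"type":"array","items":{"type":"number","minimum":-1,"maximum":1}}}},"hand":{"type":"number"},"squeeze":{"type":"number"}},"required":["increments"]}

```bash
mkdir -p pics; python3 - <<'E'
from rig import sense, optics, r, nets
import cv2,numpy as np
s=sense();print(s,r.tip_reach)
for c in ("top","side"):
    f=optics.grab_frame(c);cv2.imwrite(f"pics/a_{c}.png",f["img"][:,:,::-1])
    print(c,f["fov_y"],f["cx"],f["cy"],f["R"].tolist(),f["t"].tolist())
    for t in ("cream_button_top","cream_bar"):
        print(t,[(d["point"],d["confidence"]) for d in nets.tip_of(t,c)])
E
```

```text
{'clock': 0.0, 'qpos': array([-1.11139762e+00,  3.53640839e-01,  1.63413633e+00, -3.04275629e-05,
        1.15517807e+00, -2.42318987e-03]), 'qvel': array([ 0.00023912,  0.00022956, -0.00060905, -0.00039974,  0.00047551,
        0.00050637]), 'joint_efforts': array([ 4.67000573e-03, -6.05253053e+01, -3.42062938e+01,  1.27171397e-04,
        9.32957948e-03, -1.97990275e-06]), 'eef_pos': array([ 278.27155573, -559.14280878,  252.56527573]), 'tcp_rot': array([-3.14023001e+00,  2.45185280e-05,  4.61834220e-01]), 'contact_force': array([-0.05156268, -0.19319182,  0.62536114]), 'wrist_torque': array([0.01529084, 0.00549804, 0.04945053]), 'opening': 0.9994752669913076} 22.0
top 47.81011219282361 281.441866694761 209.64678989708685 [[-0.02771242282306485, -0.9995394103499495, 0.012368863268319081], [-0.9862221665767105, 0.025320243490245052, -0.16347698132255206], [0.16308850288728208, -0.016728790358821542, -0.9864696081477197]] [-18.84511623208399, 559.829883173049, 894.2474174026459]
cream_button_top [([521.8, 178.7, 107.7], 0.7)]
cream_bar [([614.2, 160.4, 107.4], 0.6)]
side 53.3247921329287 274.2551817483375 203.7782040190336 [[-0.7673727415210504, -0.64119898273602, -0.0017146745347068433], [-0.42366176198078437, 0.5090326721541129, -0.7492639388860114], [0.4813001007747705, -0.574238280871222, -0.6622692879609167]] [401.9791948596226, 307.33503925754223, 461.07818347446715]
cream_button_top [([520.8, 177.5, 110.0], 0.93)]
cream_bar [([606.1, 165.1, 104.1], 0.83)]
```

View pics/a_top.png

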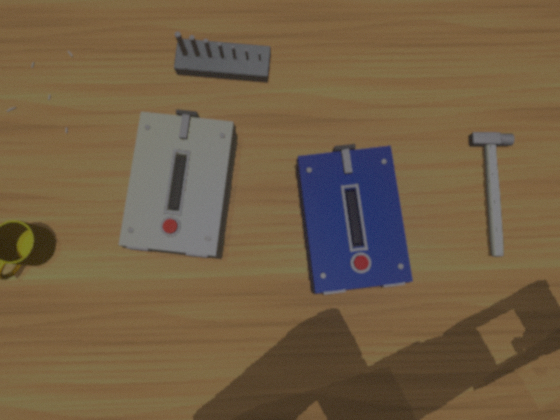

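View pics/a_side.png

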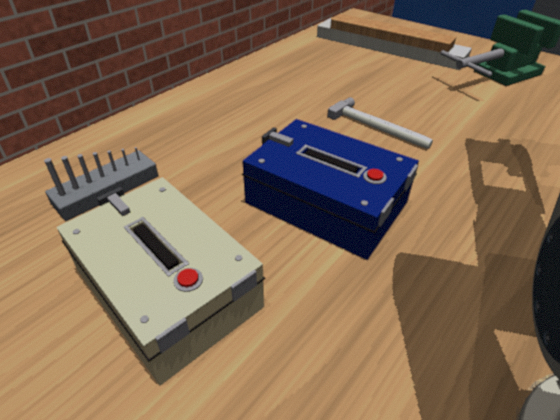

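The top view shows the cream case with its button at about (170,226) and its bar at about (177,182). The blue case's button is at (361,263). In the side view, the cream button is at (188,278). Next I'll measure both points by casting rays at their known heights.

```bash
cat > h.py <<'E'
from rig import sense, optics, r, nets
import cv2,numpy as np
def ray(f,u,v,z):
    F=210/np.tan(np.radians(f["fov_y"]/2)); R=np.array(f["R"]);t=np.array(f["t"])
    d=R.T@np.array([(u-f["cx"])/F,(v-f["cy"])/F,1]); c=-R.T@t
    return c+d*(z-c[2])/d[2]
def dpt(f,v,u):
    F=210/np.tan(np.radians(f["fov_y"]/2)); Z=f["range_z"][v,u]
    return (np.stack([(u-f["cx"])/F*Z,(v-f["cy"])/F*Z,Z],-1)-np.array(f["t"]))@np.array(f["R"])
E
python3 - <<'E'
from h import *
for c in ("top","side"):
    f=optics.grab_frame(c)
    for t,z in (("cream_button_top",108),("cream_bar",102)):
        for d in nets.trace(t,c)[:1]:
            m=d["mask"];v,u=np.nonzero(m)
            P=dpt(f,v,u)
            g=np.array([ray(f,a,b,z) for a,b in zip(u,v)])
            rc=cv2.minAreaRect(g[:,:2].astype(np.float32))
            print(c,t,d["confidence"],m.sum(),u.mean(),v.mean(),"ray",g.mean(0).round(1),"depth med",np.median(P,0).round(1),"rect",rc)
E
```

```text
top cream_button_top 0.88 14189 179.46240045105364 184.6268235957432 ray [602.1 155.9 108. ] depth med [602.4 156.5  99.9] rect ((610.2950439453125, 153.955810546875), (191.5732879638672, 277.6416320800781), 82.06389617919922)
top cream_bar 0.6 600 177.39833333333334 182.35833333333332 ray [607.  161.1 102. ] depth med [605.6 161.2 102.2] rect ((608.0194091796875, 160.97389221191406), (22.866994857788086, 101.27505493164062), 82.38938903808594)
side cream_button_top 0.95 24984 164.1599823887288 273.2427153378162 ray [558.2 187.2 108. ] depth med [554.8 184.3 100.5] rect ((588.2105102539062, 173.07003784179688), (190.5552215576172, 333.2355651855469), 82.2535629272461)
side cream_bar 0.74 784 156.0484693877551 246.62117346938774 ray [602.6 165.5 102. ] depth med [600.4 166.  103.3] rect ((605.6925048828125, 164.46554565429688), (21.574501037597656, 104.98360443115234), 81.1935806274414)
```

```bash
cat >> h.py <<'E'
from scipy.spatial.transform import Rotation as Ro
def go(pos,yaw,R0=None,p0=None):
    s=sense(); p=np.array(s["eef_pos"]);R=Ro.from_euler("xyz",s["tcp_rot"])
    T=Ro.from_euler("xyz",[np.pi,0,yaw])
    print("shift/400",(R.inv().apply(np.array(pos)-p)/400).round(4),"turn/60deg",(np.degrees((R.inv()*T).as_rotvec())/60).round(4))
E
python3 - <<'E'
from h import *
for c in ("top","side"):
    f=optics.grab_frame(c)
    h=cv2.cvtColor(f["img"],cv2.COLOR_RGB2HSV)
    m=((h[...,0]<8)|(h[...,0]>172))&(h[...,1]>150)&(h[...,2]>90)
    n,l,st,ce=cv2.connectedComponentsWithStats(m.astype(np.uint8))
    for i in range(1,n):
        if st[i,4]>60: print(c,st[i],ray(f,*ce[i],107).round(1), np.median(dpt(f,*np.nonzero(l==i)),0).round(1))
go([522,178,180],2.98)
E
```

```text
top [164 220  12  12 108] [524.5 174.3 107. ] [524.1 174.3 107.6]
top [355 257  12  12 107] [ 448.2 -175.   107. ] [ 448.5 -174.7  108.2]
side [368 169  15  10 122] [ 447.3 -173.4  107. ] [ 446.2 -171.3  108.3]
side [178 269  20  17 272] [523.6 175.6 107. ] [522.2 176.3 108.7]
shift/400 [ 1.3665 -1.3794  0.1833] turn/60deg [ 0.     -0.     -2.4047]
```

Call:
carry_out --increments '[[[0.072,-0.073,0,0,0,-0.118],[0.144,-0.146,0,0,0,-0.236],[0.216,-0.218,0,0,0,-0.354],[0.288,-0.29,0,0,0,-0.472],[0.36,-0.363,0,0,0,-0.59]]]' --hand 1 --squeeze 20

```text
clock: 1.12
eef_pos: [342.9, -363.7, 253.3]
tcp_rot: [3.141, 0.0, 1.085]
contact_force: [1.1, -0.3, -0.4]
opening: 0.3
```

```bash
python3 -c "
from h import *
go([523,175.5,160],2.997)"
```

```text
shift/400 [ 1.4024 -0.2311  0.2332] turn/60deg [ 2.0000e-04  4.0000e-04 -1.8257e+00]
```

Call:
carry_out --increments '[[[0.1,-0.016,0,0,0,-0.118],[0.2,-0.033,0,0,0,-0.236],[0.3,-0.05,0,0,0,-0.354],[0.4,-0.066,0,0,0,-0.472],[0.5,-0.082,0,0,0,-0.59]]]'

```text
clock: 1.53
eef_pos: [408.3, -171.7, 253.6]
tcp_rot: [3.141, 0.0, 1.703]
contact_force: [0.9, -0.5, 0.0]
opening: 0.001
```

```bash
python3 -c "
from h import *
go([523,175.5,160],2.997)"
```

```text
shift/400 [0.8228 0.3986 0.234 ] turn/60deg [ 4.0000e-04  8.0000e-04 -1.2354e+00]
```

Call:
carry_out --increments '[[[0.09,0.044,0.01,0,0,-0.118],[0.18,0.088,0.02,0,0,-0.236],[0.27,0.132,0.04,0,0,-0.354],[0.36,0.176,0.06,0,0,-0.472],[0.45,0.22,0.08,0,0,-0.59]]]'

```text
clock: 1.95
eef_pos: [473.0, 18.2, 221.4]
tcp_rot: [3.141, 0.001, 2.322]
contact_force: [0.3, -0.1, 0.3]
opening: -0.0
```

```bash
python3 -c "
from h import *
go([523,175.5,160],2.997)"
```

```text
shift/400 [0.2025 0.3595 0.1536] turn/60deg [ 5.00e-04  1.00e-03 -6.45e-01]
```

Call:
carry_out --increments '[[[0.04,0.072,0.03,0,0,-0.118],[0.081,0.144,0.06,0,0,-0.236],[0.121,0.216,0.09,0,0,-0.354],[0.162,0.288,0.12,0,0,-0.472],[0.2025,0.3595,0.15,0,0,-0.59]]]'

```text
clock: 2.37
eef_pos: [523.9, 175.0, 160.8]
tcp_rot: [3.141, 0.0, 2.94]
contact_force: [0.3, -0.1, 0.2]
opening: 0.004
```

Call:
carry_out --increments '[[[0,0,0,0,0,-0.055],[0,0,0,0,0,-0.055],[0,0,0,0,0,-0.055]]]'

```text
clock: 2.62
eef_pos: [523.2, 173.2, 161.1]
tcp_rot: [-3.141, -0.001, 2.989]
contact_force: [0.1, -0.8, -0.1]
opening: 0.003
```

```bash
python3 -c "
from h import *
for c in ('top','side'):
    f=optics.grab_frame(c);cv2.imwrite(f'pics/b_{c}.png',f['img'][:,:,::-1])
print(sense()['eef_pos'],sense()['tcp_rot'],sense()['contact_force'])
go([523,175.5,133],2.997)"
```

```text
[523.43544786 172.45127994 161.65013219] [3.14158319e+00 2.63937152e-04 2.98796443e+00] [0.71626754 0.06137867 0.12511358]
shift/400 [0.0023 0.0074 0.0716] turn/60deg [ 0.      0.0003 -0.0086]
```

View pics/b_side.png

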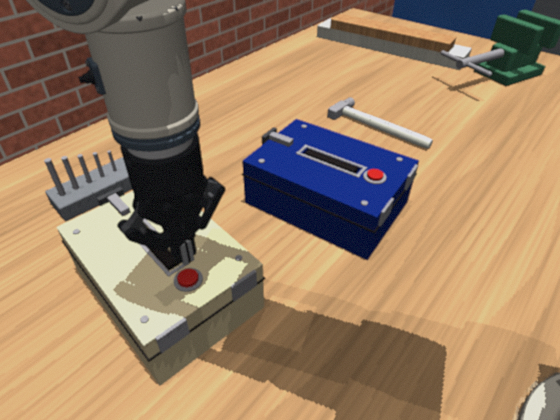

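In the side view the shut fingertips are at about (185,255), just above and behind the cream button at (188,278). That fits a tip height of 140 mm. I'll correct 3 mm in y and press.

Call:
carry_out --increments '[[[0.002,0.007,0.02,0,0,-0.008],[0.002,0.007,0.04,0,0,-0.008],[0.002,0.007,0.07,0,0,-0.008],[0.002,0.007,0.08,0,0,-0.008],[0.002,0.007,0.09,0,0,-0.008]]]'

```text
clock: 3.13
eef_pos: [522.7, 175.5, 124.3]
tcp_rot: [-3.141, -0.001, 2.999]
contact_force: [-2.1, -0.7, 4.7]
opening: 0.002
```

Call:
carry_out --increments '[[[0,0,0.002,0,0,0],[0,0,0.003,0,0,0],[0,0,0.003,0,0,0]]]'

```text
clock: 3.38
eef_pos: [522.8, 175.7, 124.0]
tcp_rot: [-3.141, -0.001, 2.999]
contact_force: [-1.9, -2.5, 4.8]
opening: 0.002
```

```bash
python3 -c "
from h import *
for c in ('top','side'):
    f=optics.grab_frame(c);cv2.imwrite(f'pics/c_{c}.png',f['img'][:,:,::-1])
print(sense()['eef_pos'],sense()['tcp_rot'],sense()['contact_force'])"
```

```text
[523.02282535 175.92079491 124.30430584] [-3.14146928e+00 -1.64444608e-04  2.99909798e+00] [-1.44551171 -2.28326279  4.46100119]
```

View pics/c_side.png

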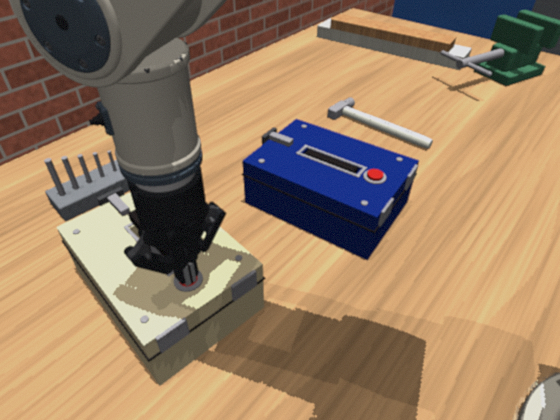

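The fingertips are on the cream button at (188,280), pressed about 5.7 mm at 4.5 N. I'll lift and look.

Call:
carry_out --increments '[[[0,0,-0.08,0,0,0],[0,0,-0.17,0,0,0],[0,0,-0.25,0,0,0],[0.1,0,-0.25,0,0,0],[0.2,0,-0.25,0,0,0]]]'

```text
clock: 3.9
eef_pos: [445.9, 188.3, 226.4]
tcp_rot: [3.138, 0.005, 2.997]
contact_force: [-1.3, 0.9, -0.0]
opening: -0.001
```

Call:
carry_out --increments '[[[0.05,0,0,0,0,0],[0.05,0,0,0,0,0]]]' --hand 0

```text
clock: 4.07
eef_pos: [420.2, 190.4, 224.0]
tcp_rot: [3.142, -0.002, 3.0]
contact_force: [0.9, 0.1, 0.2]
opening: 0.274
```

```bash
python3 -c "
from h import *
for c in ('top','side'):
    f=optics.grab_frame(c);cv2.imwrite(f'pics/d_{c}.png',f['img'][:,:,::-1])
    for d in nets.tip_of('cream_bar',c)[:2]: print(c,d['point'],d['confidence'])
    for d in nets.trace('cream_bar',c)[:1]:
        m=d['mask'];v,u=np.nonzero(m);P=dpt(f,v,u);g=np.array([ray(f,a,b,134) for a,b in zip(u,v)])
        print(c,d['confidence'],m.sum(),np.median(P,0).round(1),cv2.minAreaRect(g[:,:2].astype(np.float32)))
        k=np.abs(P[:,2]-134)<5; print(k.sum(), k.sum()>5 and cv2.minAreaRect(P[k][:,:2].astype(np.float32)))
print(sense()['eef_pos'],sense()['tcp_rot'],sense()['contact_force'])"
```

```text
top [613.3, 162.1, 137.3] 0.76
top 0.87 630 [605.8 160.8 133.1] ((606.9642333984375, 159.03765869140625), (24.991350173950195, 99.900634765625), 82.97785186767578)
532 ((608.6351318359375, 162.26092529296875), (18.72385597229004, 98.59481811523438), 81.80420684814453)
side [610.4, 166.9, 136.6] 0.62
side 0.91 355 [633.4 164.3 134. ] ((602.9000854492188, 170.1266632080078), (22.77976417541504, 112.2034912109375), 75.59809875488281)
232 ((638.0386352539062, 159.93511962890625), (17.049150466918945, 38.8626708984375), 81.3802490234375)
[425.18204138 190.33917602 224.09266473] [3.14127265e+00 4.56583065e-04 2.99867306e+00] [ 0.40618839 -0.84178648 -0.07991468]
```

View pics/d_side.png

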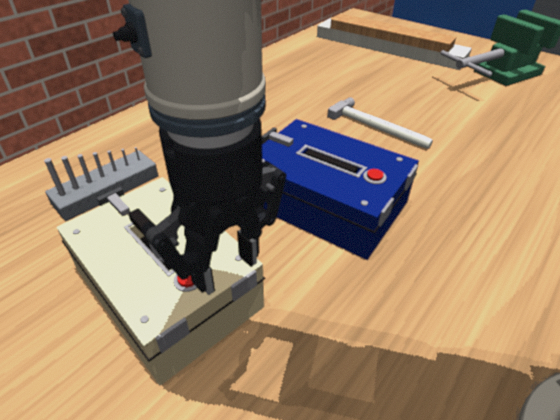

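View pics/d_top.png

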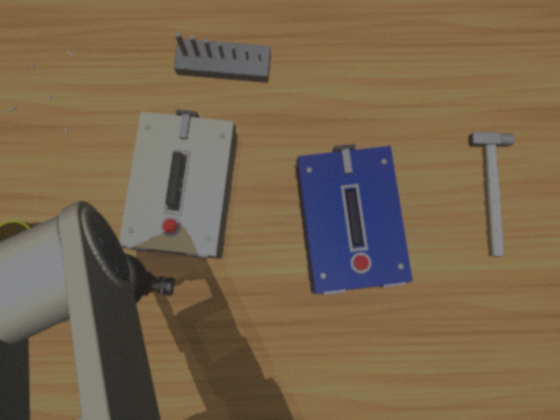

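The cream handle is up: its bar top measures 133–134 mm, centred near (608,162.5), and it lies along yaw −8.2°. In the top view it is at (176,181). The blue handle is still sunk.

```bash
python3 -c "
from h import *
go([608,162.5,190],2.998);go([608,162.5,130],2.998)"
```

```text
shift/400 [-0.4623 -0.0038  0.0854] turn/60deg [0.0003 0.0004 0.0006]
shift/400 [-0.4622 -0.0039  0.2354] turn/60deg [0.0003 0.0004 0.0006]
```

Call:
carry_out --increments '[[[-0.1,0,0,0,0,0],[-0.2,0,0,0,0,0],[-0.3,0,0.02,0,0,0],[-0.39,-0.002,0.05,0,0,0],[-0.463,-0.004,0.08,0,0,0]]]' --hand 0

```text
clock: 4.78
eef_pos: [610.9, 161.5, 191.4]
tcp_rot: [3.141, 0.002, 2.998]
contact_force: [-0.0, -0.3, -0.4]
opening: 0.999
```

Call:
carry_out --increments '[[[0,0,0,0,0,0],[0,0,0,0,0,0],[0,0,0,0,0,0]]]'

```text
clock: 5.03
eef_pos: [607.0, 162.0, 191.3]
tcp_rot: [-3.141, -0.002, 2.998]
contact_force: [0.1, -0.5, 0.9]
opening: 1.002
```

```bash
python3 -c "
from h import *
go([608,162.5,130],2.998);print(sense()['opening'])
f=optics.grab_frame('side');cv2.imwrite('pics/e.png',f['img'][:,:,::-1])"
```

```text
shift/400 [-0.0026  0.0017  0.1533] turn/60deg [-0.0005 -0.0016  0.0003]
1.0015409193085807
```

View pics/e.png

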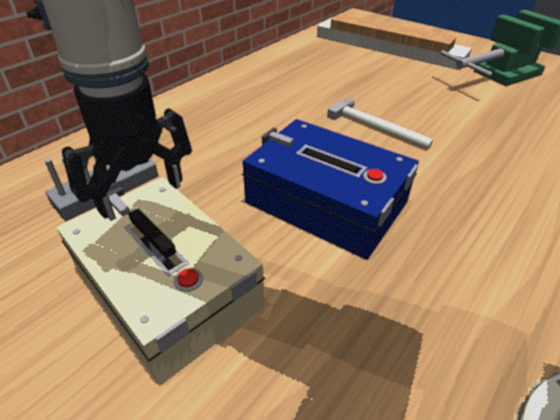

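The open jaws straddle the popped-up bar at about (152,232), so I'll go down and grip it.

Call:
carry_out --increments '[[[-0.002,0.001,0.04,0,0,0],[-0.002,0.001,0.08,0,0,0],[-0.002,0.001,0.12,0,0,0],[-0.002,0.001,0.153,0,0,0],[-0.002,0.001,0.153,0,0,0]]]'

```text
clock: 5.5
eef_pos: [606.0, 162.6, 129.0]
tcp_rot: [-3.14, -0.003, 3.0]
contact_force: [-0.9, 0.4, 0.4]
opening: 0.996
```

Call:
carry_out --increments '[[[0,0,0,0,0,0],[0,0,0,0,0,0],[0,0,0,0,0,0],[0,0,0,0,0,0],[0,0,0,0,0,0]]]' --hand 1 --squeeze 25

```text
clock: 5.92
eef_pos: [608.5, 162.7, 131.7]
tcp_rot: [3.141, 0.001, 2.999]
contact_force: [-0.3, -0.3, 0.4]
opening: 0.301
```

Call:
carry_out --increments '[[[0,0,0,0,0,0],[0,0,0,0,0,0],[0,0,0,0,0,0],[0,0,0,0,0,0]]]'

```text
clock: 6.25
eef_pos: [608.4, 162.8, 131.4]
tcp_rot: [3.141, 0.001, 2.999]
contact_force: [0.2, 1.2, 3.8]
opening: 0.203
```

```bash
python3 -c "
from h import *
s=sense();print(s)
f=optics.grab_frame('side');cv2.imwrite('pics/f.png',f['img'][:,:,::-1])"
```

```text
{'clock': 6.25, 'qpos': array([ 2.59016179e-01,  4.92228528e-01,  1.71991535e+00,  1.23404951e-04,
        9.28539439e-01, -1.16948344e+00]), 'qvel': array([-0.0012537 ,  0.00201435,  0.00201511,  0.00089238, -0.00164046,
       -0.00230551]), 'joint_efforts': array([-5.50571121e-01, -6.20794129e+01, -2.72586912e+01, -1.85196544e-01,
        2.75587843e-02,  6.18137559e-02]), 'eef_pos': array([608.44668737, 162.80367623, 131.35317114]), 'tcp_rot': array([3.14114642e+00, 7.98459915e-04, 2.99922189e+00]), 'contact_force': array([0.19797322, 1.23696216, 3.786784  ]), 'wrist_torque': array([0.12287194, 0.08106199, 0.015741  ]), 'opening': 0.20258401237969523}
```

View pics/f.png

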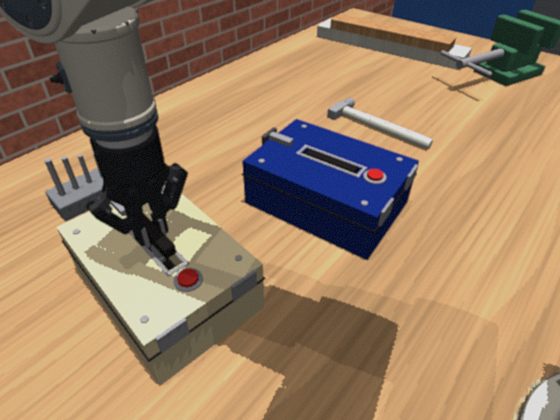

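The jaws hold the bar at an opening of 0.20 (about 17 mm), and I see nothing out of place. I'll turn it clockwise, which is + about tool z, since yaw falls.

Call:
carry_out --increments '[[[0,0,0,0,0,0.08],[0,0,0,0,0,0.16],[0,0,0,0,0,0.24],[0,0,0,0,0,0.32],[0,0,0,0,0,0.4]]]'

```text
clock: 6.72
eef_pos: [608.4, 162.7, 131.1]
tcp_rot: [3.141, 0.0, 2.576]
contact_force: [0.3, 0.5, 5.0]
opening: 0.205
```

Call:
carry_out --increments '[[[0,0,0,0,0,0.08],[0,0,0,0,0,0.16],[0,0,0,0,0,0.24],[0,0,0,0,0,0.32],[0,0,0,0,0,0.4]]]'

```text
clock: 7.13
eef_pos: [608.3, 162.6, 131.0]
tcp_rot: [3.141, 0.0, 2.157]
contact_force: [0.4, 0.3, 4.4]
opening: 0.202
```

Call:
carry_out --increments '[[[0,0,0,0,0,0.08],[0,0,0,0,0,0.16],[0,0,0,0,0,0.24],[0,0,0,0,0,0.32],[0,0,0,0,0,0.38]]]'

```text
clock: 7.55
eef_pos: [608.2, 162.6, 131.0]
tcp_rot: [3.141, 0.0, 1.759]
contact_force: [-0.3, 1.8, 4.2]
opening: 0.204
```

Call:
carry_out --increments '[[[0,0,0,0,0,0.03],[0,0,0,0,0,0.06],[0,0,0,0,0,0.06]]]'

```text
clock: 7.8
eef_pos: [608.2, 162.6, 131.0]
tcp_rot: [3.141, 0.0, 1.699]
contact_force: [0.6, 0.1, 5.0]
opening: 0.206
```

```bash
python3 -c "
from h import *
s=sense();print(s, 2.999-s['tcp_rot'][2])
f=optics.grab_frame('side');cv2.imwrite('pics/g.png',f['img'][:,:,::-1])"
```

```text
{'clock': 7.8, 'qpos': array([ 2.58896282e-01,  4.92621849e-01,  1.72026771e+00, -1.10823066e-04,
        9.28615267e-01,  1.30383824e-01]), 'qvel': array([-7.85973060e-05,  8.83495664e-04, -5.53929741e-04,  3.57998688e-04,
        3.52341031e-05, -5.75555086e-02]), 'joint_efforts': array([-3.42046972e-01, -6.21362829e+01, -2.75076073e+01, -4.73590381e-02,
       -1.37155233e-01,  6.90534208e-01]), 'eef_pos': array([608.17020528, 162.59010695, 130.97824852]), 'tcp_rot': array([3.14149403e+00, 7.65799035e-05, 1.69937515e+00]), 'contact_force': array([0.58931956, 0.11286943, 5.01081381]), 'wrist_torque': array([0.05685093, 0.16278516, 0.03364056]), 'opening': 0.20571005872407855} 1.2996248460135935
```

View pics/g.png

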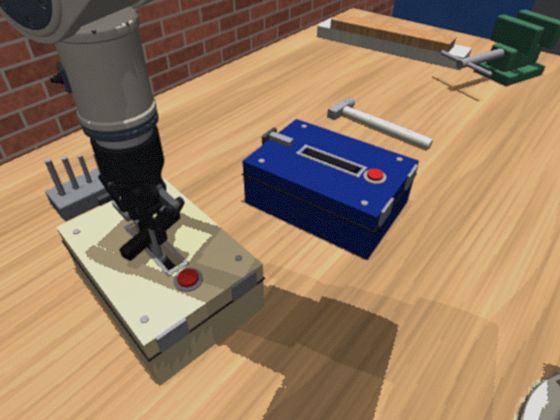

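The bar has followed for 1.30 rad. Joint 6 torque is up to 0.69 N m, so the stop is probably near. I'll nudge a little more to be sure.

Call:
carry_out --increments '[[[0,0,0,0,0,0.02],[0,0,0,0,0,0.04],[0,0,0,0,0,0.04]]]'

```text
clock: 8.1
eef_pos: [608.2, 162.6, 130.9]
tcp_rot: [3.141, 0.0, 1.659]
contact_force: [-0.2, 0.5, 4.4]
opening: 0.201
```

```bash
python3 -c "
from h import *
s=sense();print(s['joint_efforts'],s['wrist_torque'],s['contact_force'], 2.999-s['tcp_rot'][2])"
```

```text
[ -1.38936471 -62.12716341 -27.41649985   0.48901537  -0.078703
   1.40605275] [0.08152858 0.10551077 1.04867105] [-0.18257805  0.52788556  4.43795732] 1.3404681155288252
```

Wrist torque about z has jumped to 1.05 N m, so the handle is at its stop. I'll ease off the twist, open and lift straight up.

Call:
carry_out --increments '[[[0,0,0,0,0,-0.015],[0,0,0,0,0,-0.025],[0,0,0,0,0,-0.025]]]'

```text
clock: 8.35
eef_pos: [608.2, 162.6, 130.9]
tcp_rot: [3.141, -0.0, 1.686]
contact_force: [-0.0, 0.6, 4.8]
opening: 0.206
```

Call:
carry_out --increments '[[[0,0,0,0,0,0],[0,0,0,0,0,0],[0,0,0,0,0,0],[0,0,0,0,0,0],[0,0,0,0,0,0]]]' --hand 0

```text
clock: 8.77
eef_pos: [607.9, 162.5, 130.6]
tcp_rot: [-3.141, 0.0, 1.685]
contact_force: [0.0, -0.3, -0.2]
opening: 0.903
```

Call:
carry_out --increments '[[[0,0,0,0,0,0],[0,0,0,0,0,0],[0,0,-0.05,0,0,0],[0,0,-0.12,0,0,0],[0,0,-0.2,0,0,0]]]'

```text
clock: 9.18
eef_pos: [607.0, 162.3, 210.3]
tcp_rot: [-3.138, 0.0, 1.685]
contact_force: [-0.2, -0.1, 1.1]
opening: 1.004
```

Call:
carry_out --increments '[[[0,0.08,-0.05,0,0,0],[0,0.16,-0.1,0,0,0],[0,0.25,-0.1,0,0,0],[0,0.34,-0.1,0,0,0],[0,0.43,-0.1,0,0,0]]]'

```text
clock: 9.6
eef_pos: [780.6, 182.4, 251.8]
tcp_rot: [3.14, -0.0, 1.685]
contact_force: [0.5, 0.1, 0.3]
opening: 0.998
```

```bash
python3 -c "
from h import *
print(sense()['eef_pos'])
for c in ('top','side'):
    f=optics.grab_frame(c);cv2.imwrite(f'pics/h_{c}.png',f['img'][:,:,::-1])"
```

```text
[780.58264689 182.3573083  251.75833203]
```

View pics/h_top.png

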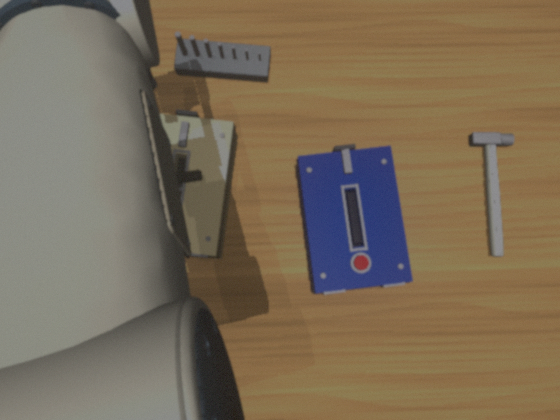

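View pics/h_side.png

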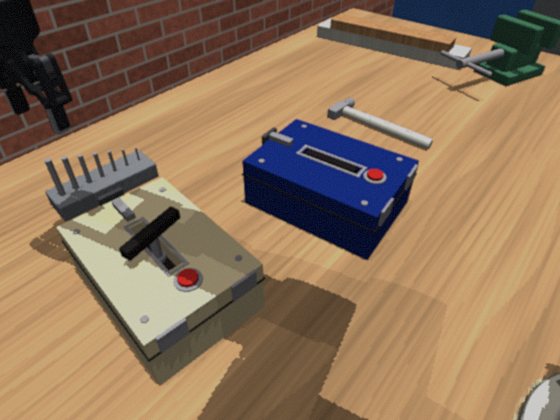

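The side view shows the cream bar up and turned crosswise at (150,233), with the bolt drawn back at (122,208). The blue handle is flush at (333,160). I'll measure the bar's angle.

```bash
python3 -c "
from h import *
c='side'
f=optics.grab_frame(c)
for d in nets.trace('cream_bar',c)[:1]:
    m=d['mask'];v,u=np.nonzero(m);P=dpt(f,v,u);k=np.abs(P[:,2]-134)<4
    print(d['confidence'],m.sum(),k.sum(),cv2.minAreaRect(P[k][:,:2].astype(np.float32)))
    q=P[k][:,:2];w,V=np.linalg.eigh(np.cov(q.T));a=V[:,1];print('angle',np.degrees(np.arctan2(a[1],a[0])))
for d in nets.trace('blue_pop',c)[:1]:
    v,u=np.nonzero(d['mask']);print('blue',d['confidence'],np.median(dpt(f,v,u),0))
print(sense()['contact_force'])"
```

```text
0.77 1371 747 ((607.1925048828125, 164.1915740966797), (19.182632446289062, 98.13838958740234), 7.931160926818848)
angle 96.77423512996208
blue 0.88 [ 524.77437081 -164.32643579  102.86526943]
[-0.05758614  0.33694216 -0.16098947]
```

```bash
python3 -c "
from h import *
print(sense()['clock'],r.sign_off())"
```

```text
the job is handed in; nothing more can be done
9.85 None
```

The cream case is unlatched and the job is handed in, at 9.85 s of the 38 s allowed; the hand-in reports no verdict.

**What I did:** I pressed the cream button with the shut fingertips, about 5.7 mm at 4.7 N, and the handle popped up. I then gripped the bar and turned it clockwise until the wrist torque jumped to about 1 N m, which is the stop. After easing the twist off, I opened the jaws, lifted and moved clear.

**Last checks:**
- **Cream handle:** the bar top was at about 134 mm and the bar had turned about 75° from where it started. In the picture the bolt is drawn back; I did not measure how far.
- **Blue case:** its handle was still sunk, with the bar top at about 103 mm.
- **Robot:** the gripper was clear of everything, with contact force near zero.
- **Camera coverage:** the arm partly hid the cream case from the top camera at the end, so the final cream measurements come from the side camera only. No check failed or disagreed.

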